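Unscrew the left-hand cap of a fan

TASK

Take the blade cap off the fan that lies on its back and stand it upright in the square metal parts tray. The cap has a reverse (left-hand) thread: turn it clockwise, seen from above, until it is fully off the thread, let it rise by itself as it turns and never force or pull it, then lift it away and set it down gently. Do not lean on the fan and leave everything else on the bench where it is.

Things in the scene. Friction and masses are not known exactly. Their poses are not given: they have to be found in the camera images.
- cap_center (a point): Centre (half-way up) of the black plastic blade cap, on its axis, z up. Cap 59 mm tall, about 70 g: round ribbed skirt 41 mm across and 29 mm tall, open below; on it an upright grip bar 48 mm long (along x of this point), 14 mm thick (along y), 30 mm tall, from 0.5 mm below this point to 29.5 mm above it. Grip the upper part of the bar.
- spindle_foot (a point): Foot of the fan's upright steel spindle, on its axis, z up, at the top of the grey blade hub (68 mm across), 125 mm above the table. The spindle stands 24.5 mm up from here, 28 mm across over its thread, and does not turn.
- fan: Fan lying on its back, fixed; origin on the spindle's axis at the table surface, z up. Black round motor housing, wire rear guard 270 mm across, three grey blades reaching 125 mm from the axis, none higher than 130 mm above the table.
- cap: The same cap; origin at the centre of its open underside, 29.5 mm below cap_center. Coarse left-hand thread, 2 mm up-and-down slack: clockwise it climbs several mm per third of a turn and is free after a third to half a turn, felt only: a 5 N pull upwards then meets nothing. A springy washer below gives slight drag; let go, it stays put. Keep the hand's push and pull near 5 N: over 20 N in the thread is too much.
- tray_in (a point): Centre of the inner floor of the square aluminium parts tray, 4 mm above the table: 150 by 150 mm outside, 4 mm walls, 28 mm tall, empty, fixed. x and y lie along its sides.
- tray: The same tray; origin under its centre at the table surface.
- spool: Bystander: grey spool, 68 mm across, 50 mm tall, standing between fan and tray; origin at its foot.
- guard_nut: Bystander: flat black ring nut, 64 mm across, 12 mm tall, lying between fan and tray; origin at its foot.
- tape: Bystander: roll of paper tape, 90 mm across, 22 mm tall, at the back; origin at its foot.
- jar: Bystander: white jar with black lid, 56 mm across, 65 mm tall, at the back; origin at its foot.
- driver: Bystander: screwdriver, 170 mm long, at the back; origin under its middle.
- spanner: Bystander: steel spanner, 170 mm long, at the left; origin under its middle.
- carton: Bystander: small cardboard carton, 90 by 70 by 50 mm, at the right; origin at its foot.
Not all that is in view belongs to the job. Leave any pink look-alike of the cap alone.

How it is judged:
On the way:
1. the cap is off the spindle: its underside clear above the spindle's top, still over the fan (z of cap_center in the frame of spindle_foot above 0.058 m and horizontal distance between cap_center and spindle_foot below 0.05 m), for 0.05 s.
At the end, for the whole second after the job is handed in: The cap stands upright (within 0.15 rad) and at rest on the floor of the metal tray, its axis within 60 mm of the tray's centre along both sides (x of cap_center in the frame of tray between -0.06 and 0.06 m and y of cap_center in the frame of tray between -0.06 and 0.06 m and z of cap_center in the frame of tray below 0.038 m and angle between cap_center's own z axis and vertical below 0.15 rad and linear speed of cap below 0.02 m/s); the robot touches nothing.
It fails at once if the thread is forced: more than 20 N between cap and spindle (contact force between cap and spindle above 20 N).
It fails at once if the robot leans on the fan with more than 12 N (contact force between any of the arm, the fingers and fan above 12 N).
It fails at once if the cap is dropped: it falls faster than 0.6 m/s while the fingers do not hold it (linear speed of cap above 0.6 m/s and contact force between the fingers and cap below 0.3 N).
It fails at once if a bystander is moved by more than 30 mm (distance of any of spool, guard_nut, tape, jar, driver, spanner, carton from where it was at the start of the episode above 0.03 m).
It also fails if it takes over 69 s, if anything falls off the work surface, if the arm or the gripper's body presses on something with over 40 N, if the wrist force passes 120 N, or if a joint passes its speed limit or range.

ROBOT

A 7-joint arm with a two-finger parallel gripper is mounted at the origin on the work surface. World frame = base frame: x ahead of the robot, y to its left, z up, the work surface at z = 0. Lengths are in m, angles in rad, forces in N, time in s.
With the tool pointing down it reaches from about 0.4 to 0.9 m from the base axis. Payload 5.5 kg.
Tool frame: the origin (TCP) lies midway between the tips of the shut fingers; the grasp point (between the pads) lies 19 mm behind it (arm.pinch_z is the distance from the TCP to the grasp point, in m); x points along the fingers, z is the direction in which the jaws open and shut, and the axes are right-handed (so a half turn about x gives the same grasp; the last joint's range is limited). The gripper opens to 85 mm and grips with 20 to 120 N. Pads are 22 mm wide; open, the fingers measure 114 mm over their backs; the gripper's body (76 mm by 85 mm) begins 54 mm behind the grasp point. The pads swing forward as they close: fully open they stand 13 mm farther back than shut.
Start: joints at [1.419, 0.501, -0.427, 1.55, 0.221, 1.138, -0.21], TCP at [0.262, -0.595, 0.231] pointing down, gripper open.
Joint ranges: [-2.88, 2.88], [-0.31, 2.03], [-1.54, 1.56], [0.2, 2.42], [-1.41, 4.55], [0.19, 2.02], [-2.57, 2.57]. Speed limits (rad/s): [2.57, 2.57, 3.14, 3.14, 3.14, 3.14, 3.14].

INTERFACE

Orientations are given as a unit quaternion [x, y, z, w].
In Python, from plant import arm gives the robot as it stands. The module is installed in compiled form; this text tells all that it offers.
- The arm moves only by the tool servo_tool, never from a script. Its argument "targets" is a list of rows, each an object of numbers: "dx", "dy", "dz": the shift along the world's x, y, z in cm; "spin": the turn about the world's z in units of 6 degrees (1.0 is 6 degrees). A call has 1 to 20 rows; each row shifts and turns the pose as measured when the row begins; what a row does not reach is not made up. A row lasts 1/10 s, in which the tool goes at most 50 mm and 8.59 degrees, less where a joint would pass 70% of its speed; a pose out of reach is approached as far as the arm can. A call is refused whole if a number of a shift passes 5 or a number of a turn 1, either way. A call with a gripper value outside its range is refused whole. "hand" is the opening in per cent of the stroke, from 0 (shut) to 100 (fully open), set as the call begins (left out, the last holds). The fingers move at their own pace and stop on an object; "newtons" is the grip in N (left out, the last holds). Time passes only in rows, so rows that do not move let the fingers close. It gives the time, the measured TCP pose, the force and the opening at its end, in the units of the state.
- arm.observe(): the state, without advancing time (a new reading comes with each control period).
- arm.read_camera(name): name is "scene" or "top"; returns the picture (384x512x3 uint8, red, green, blue); there is no depth.
- arm.camera_model(name): a dict with "mtx" (3x3 intrinsics, pixels), "D" ([k1, k2, p1, p2, k3] as OpenCV has them; the pictures are not rectified), "eye" and "orientation" of the camera in the world. Camera axes: x right, y up, looking along -z (the intrinsics and any distortion apply to the point x, -y, -z); pixel columns grow to the right and rows downward; lengths in m; the calibration is good to about 2 mm. A picture is of the moment at which its call begins. camera_model takes no time and is no camera call.
- arm.hand_in(): hands the job in, once; it reports no verdict.
The state is a dict: "clock": time; "q": joint angles; "qvel": joint speeds; "joint_efforts": joint torques, N m; "tcp_pos": TCP position; "ee_rot": TCP orientation; "wrist_force": force on the tool from outside, world axes, zero at the start; "torque": the same for the moment, N m; "width": finger opening in m.
Only numpy, scipy, OpenCV 4.12 (cv2) and the standard library are available. Lean on these libraries where they do the work, as an engineer would, in place of code of your own. Each camera call takes 0.05 s, during which the arm holds its last target. There are 200 camera calls.

## Working session

There is one attempt and no reset: what is moved stays moved. The work goes in short steps, Python scripts to look and compute and a tool call to move; the robot and the scene stay as the last step left them, time stands still between calls to the robot, and variables do not carry over. Pictures are saved under pics/ and viewed, about 8 in all and at most 12, crops included, and the job is handed in when it is done.

Besides the shell and the picture viewer there is one more tool, called after ">>>" as name(argument=value, ...) on one line, values as JSON. servo_tool: Moves the arm, as the interface text tells. Its arguments: {"type":"object","properties":{"targets":{"type":"array","items":{"type":"object","properties":{"dx":{"type":"number"},"dy":{"type":"number"},"dz":{"type":"number"},"spin":{"type":"number"}}}},"hand":{"type":"number"},"newtons":{"type":"number"}},"required":["targets"]}

```bash
mkdir -p pics
cat > h.py <<'E'
import numpy as np, cv2
from scipy.spatial.transform import Rotation as R
from plant import arm
def ray(name,px):
    m=arm.camera_model(name)
    u=cv2.undistortPoints(np.array([[px]],float),np.array(m['mtx'],float),np.array(m['D'],float))[0,0]
    d=R.from_quat(m['orientation']).apply([u[0],-u[1],-1.0]); return np.array(m['eye'],float),d
def onz(name,px,z):
    e,d=ray(name,px); return e+d*(z-e[2])/d[2]
def proj(name,p):
    m=arm.camera_model(name)
    c=R.from_quat(m['orientation']).inv().apply(np.array(p)-m['eye'])
    q,_=cv2.projectPoints(np.array([[c[0],-c[1],-c[2]]]),np.zeros(3),np.zeros(3),np.array(m['mtx'],float),np.array(m['D'],float)); return q[0,0]
def snap(name,f):
    im=np.array(arm.read_camera(name)); cv2.imwrite('pics/'+f,cv2.cvtColor(im,cv2.COLOR_RGB2BGR)); return im
E
python3 - <<'E'
from h import *
a=snap('scene','s0.png');b=snap('top','t0.png')
cv2.imwrite('pics/b0.png',cv2.resize(cv2.cvtColor(np.vstack([a,b]),cv2.COLOR_RGB2BGR),(400,600)) )
for n in('scene','top'): m=arm.camera_model(n);print(n,m['eye'],R.from_quat(m['orientation']).as_matrix().round(2).tolist())
print(arm.observe())
E
```

```text
scene [0.9682366  0.71802441 1.08449679] [[-0.87, -0.37, 0.32], [0.49, -0.65, 0.58], [-0.01, 0.67, 0.75]]
top [ 0.38808558 -0.00400132  1.19771453] [[-0.0, 0.99, -0.13], [-1.0, 0.0, 0.03], [0.03, 0.13, 0.99]]
{'clock': 0.1, 'q': array([ 1.41920183,  0.50180265, -0.42682788,  1.55136036,  0.22082394,
        1.13828655, -0.21032344]), 'qvel': array([ 0.00035468, -0.00265247, -0.00058826, -0.00192496, -0.00033265,
        0.00012103,  0.00094882]), 'joint_efforts': array([-1.10950877e-02, -5.70815921e+01, -5.83842561e+00, -2.81749570e+01,
        1.05475023e-02,  5.68855015e-03,  7.11652177e-06]), 'tcp_pos': array([ 0.26166792, -0.59431325,  0.23032821]), 'ee_rot': array([ 0.3866768 ,  0.5927715 , -0.38594639,  0.59173338]), 'wrist_force': array([ 0.30925141,  0.32753803, -0.26856167]), 'torque': array([-0.00534726,  0.03550696,  0.03348588]), 'width': 0.08552181288714242}
```

View pics/s0.png

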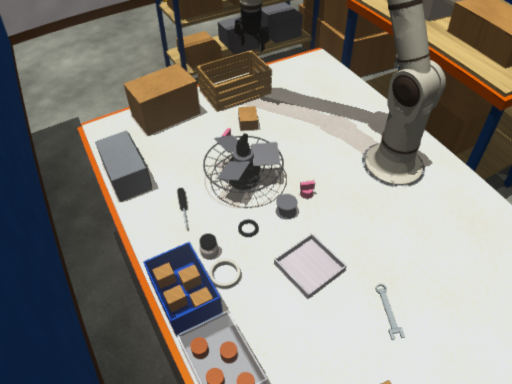

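View pics/t0.png

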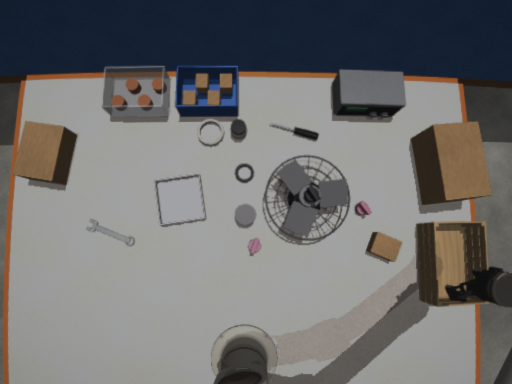

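Scene view: the fan is at about (243,165) with the black cap on its hub at (243,148), and the tray is at (310,265). In the top view the cap is at about (312,196) and the tray at (181,200).

Candidates in the top view are the black cap at (312,196) and pink look-alikes at (254,246) and (363,209). The black one on the fan hub fits the description. I'll confirm it in a crop.

Run:
```python
from h import *
a=cv2.imread('pics/s0.png');b=cv2.imread('pics/t0.png')
A=cv2.resize(a[120:180,210:270],(390,390),interpolation=cv2.INTER_CUBIC)   # 6.5x
B=cv2.resize(b[166:226,282:342],(390,390),interpolation=cv2.INTER_CUBIC)
cv2.imwrite('pics/c0.png',np.hstack([A,B]))
# tray: bright interior
hsv=cv2.cvtColor(b,cv2.COLOR_BGR2HSV); print(b[200,180],b[250,180],b[176,160])
# dark rim outline of tray
g=cv2.cvtColor(b,cv2.COLOR_BGR2GRAY); roi=np.zeros_like(g); roi[165:235,145:215]=(g[165:235,145:215]<130)*255
pts=cv2.findNonZero(roi); r=cv2.minAreaRect(pts); print('tray',r)
c=cv2.boxPoints(r)
P=np.array([onz('top',p,0.02) for p in c]);print(P.round(3),P.mean(0).round(3),[np.linalg.norm(P[i]-P[i-1]).round(3) for i in range(4)])
print('cap rough',onz('top',(312,195),0.18))
```

```text
[166 162 162] [156 161 160] [158 161 161]
tray ((180.07861328125, 200.08950805664062), (47.90934371948242, 46.785953521728516), 82.40535736083984)
[[0.575 0.298 0.02 ]
 [0.596 0.145 0.02 ]
 [0.44  0.121 0.02 ]
 [0.419 0.272 0.02 ]] [0.508 0.209 0.02 ] [np.float64(0.158), np.float64(0.155), np.float64(0.158), np.float64(0.152)]
cap rough [ 0.50581201 -0.19524502  0.18      ]
```

View pics/c0.png

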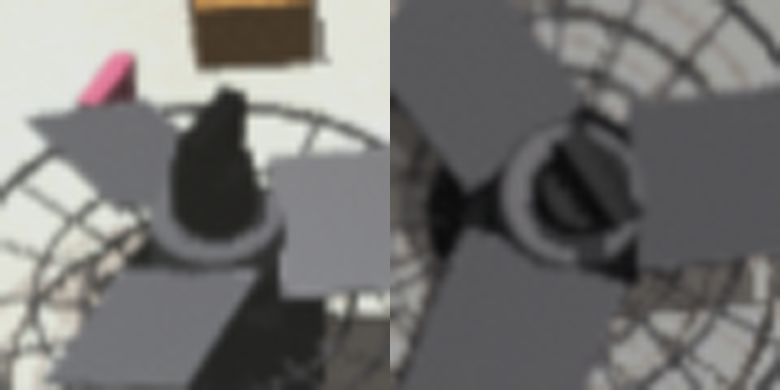

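The crop confirms the black cap on the hub, with pink only off to the side. The grip bar runs from upper-left to lower-right in the top view. Next I'll measure the axis and the bar.

Run:
```python
from h import *
b=cv2.cvtColor(cv2.imread('pics/t0.png'),cv2.COLOR_BGR2GRAY)
print('top cols 296..323');
for r in range(182,209): print(r,' '.join('%3d'%v for v in b[r,296:324]))
a=cv2.cvtColor(cv2.imread('pics/s0.png'),cv2.COLOR_BGR2GRAY)
print('scene cols 232..256')
for r in range(131,163): print(r,' '.join('%3d'%v for v in a[r,232:257]))
for x,y in[(.505,-.195)]:
  for z in(.125,.155,.185): print(z,proj('top',(x,y,z)),proj('scene',(x,y,z)))
print(proj('top',(.505,-.205,.125)),proj('top',(.515,-.195,.125)))
```

```text
top cols 296..323
182  88  89  89  89  88  89  89  89  88  88  88  88  88  86  76  58  62  78 113 141 152 153 122  92  87  89  90  88
183  89  89  89  89  89  88  88  89  89  89  88  87  88  77  54  35  31  44  77 104 135 147 117  89  85  85  86  85
184  88  89  88  89  89  89  88  88  88  88  85  82  79  67  48  38  38  37  37  55  95 112  97  85  85  85  85  85
185  89  89  89  89  89  89  88  88  84  83  87  92  91  76  54  47  64  67  54  39  43  59  70  79  85  85  85  85
186  89  88  89  89  89  88  86  87  92  97 100 102  94  74  56  52  69  84  85  72  51  34  52  76  84  86  85  85
187  88  89  89  89  88  84  82  94 105 107  96  81  71  60  54  52  56  71  86  90  82  59  52  74  84  85  85  85
188  88  89  89  88  84  82  92 105 110 108  84  45  40  50  53  53  51  52  63  79  86  83  70  77  84  85  85  85
189  88  88  88  88  81  88 105 110 110 102  74  32  21  40  50  54  51  48  47  57  68  82  88  87  85  85  85  85
190  88  89  87  82  83  98 110 110 102  82  55  24  15  27  46  52  52  50  47  45  51  67  91  92  86  84  84  85
191  89  88  79  71  89 106 111 108  8
[... 4939 characters left out ...]
17 113 104  82  65  52  57 103 131 134 134
159  41  52  57  60  69  85  98 103 105 110 111 109 108 106  97  88  75  56  50  49  61 128 135 135 134
160  52  59  64  63  61  62  66  74  79  87  89  87  85  81  67  62  59  53  49  48  60 130 136 135 134
161  86  89  91  90  80  77  78  74  78  80  87  89  88  89  97  98  95  74  53  45  57 132 136 135 135
162 113 113 113 112 105 104 103  97 103 105 111 111 112 113 122 124 120  82  52  41  55 131 136 135 134
0.125 [308.57195208 197.36773664] [245.30447009 152.52592402]
0.155 [310.35645922 196.25679737] [245.08024065 145.71268429]
0.185 [312.24346358 195.08170747] [244.84968797 138.68575521]
[311.86191283 197.36781665] [308.50237385 194.06632145]
```

Run:
```python
from h import *
o=arm.observe();M=R.from_quat(o['ee_rot']).as_matrix();print(M.round(3).tolist())
print('jaw az',np.degrees(np.arctan2(M[1,2],M[0,2])))
f=np.array([.511-.0197,-.1987-.0138])
for z in(.18,.185,.19,.195):print(z,proj('scene',[*f,z]))
for p in [(.511,-.1987,.127),(.511,-.1987,.185)]:print(proj('scene',p),proj('top',p))
for px in [(245,215),(244.5,173),(254,246),(363,209),(385,246)]:print(px,onz('top',px,.03).round(3))
```

```text
[[-0.001, 0.915, 0.403], [0.002, 0.403, -0.915], [-1.0, 0.0, -0.002]]
jaw az -66.23082579660348
0.18 [246.08051078 135.32178317]
0.185 [246.0452745  134.13722338]
0.19 [246.00987613 132.94661569]
0.195 [245.97431489 131.74992328]
[243.13373423 152.02548114] [309.86527306 195.31073632]
[242.62728413 138.63474552] [313.4820935  192.98837281]
(245, 215) [ 0.458 -0.004  0.03 ]
(244.5, 173) [ 0.596 -0.002  0.03 ]
(254, 246) [ 0.359 -0.033  0.03 ]
(363, 209) [ 0.477 -0.393  0.03 ]
(385, 246) [ 0.354 -0.463  0.03 ]
```

>>> servo_tool(targets=[{"dx": 2.1, "dy": 3.3, "dz": 0.2, "spin": 0.16}, {"dx": 2.1, "dy": 3.3, "dz": 0.2, "spin": 0.16}, {"dx": 2.1, "dy": 3.3, "dz": 0.2, "spin": 0.16}, {"dx": 2.1, "dy": 3.3, "dz": 0.2, "spin": 0.16}, {"dx": 2.1, "dy": 3.3, "dz": 0.2, "spin": 0.16}, {"dx": 2.1, "dy": 3.3, "dz": 0.2, "spin": 0.16}, {"dx": 2.1, "dy": 3.3, "dz": 0.2, "spin": 0.16}, {"dx": 2.1, "dy": 3.3, "dz": 0.2, "spin": 0.16}, {"dx": 2.1, "dy": 3.3, "dz": 0.2, "spin": 0.16}, {"dx": 2.1, "dy": 3.3, "dz": 0.2, "spin": 0.16}, {"dx": 2.1, "dy": 3.3, "dz": 0.2, "spin": 0.16}, {"dx": 2.1, "dy": 3.3, "dz": 0.2, "spin": 0.16}], hand=100, newtons=20)

```text
clock: 1.3
tcp_pos: [0.5104, -0.187, 0.2492]
ee_rot: [0.327, 0.631, -0.328, 0.623]
wrist_force: [1.1, 0.3, -0.4]
width: 0.0854
```

```bash
cat > st.py <<'E'
from h import *
o=arm.observe();M=R.from_quat(o['ee_rot']).as_matrix()
print(o['clock'],'tcp',o['tcp_pos'].round(4),'az',np.degrees(np.arctan2(M[1,2],M[0,2])).round(1),'tilt',M[2].round(3),'F',o['wrist_force'].round(2),'T',o['torque'].round(2),'w',round(o['width'],4),'q',o['q'].round(2))
E
python3 st.py
```

```text
1.3 tcp [ 0.5104 -0.187   0.2492] az -55.2 tilt [-1.    -0.006 -0.009] F [ 1.1   0.26 -0.37] T [-0.02 -0.03 -0.04] w 0.0854 q [ 0.85  0.34 -0.67  1.79  0.23  1.11 -0.86]
```

>>> servo_tool(targets=[{"dy": -1.2, "dx": 0.1, "spin": -1}, {"spin": -1}, {}])

```text
invalid input
```

```bash
python3 st.py
```

```text
1.3 tcp [ 0.5104 -0.187   0.2492] az -55.2 tilt [-1.    -0.006 -0.009] F [ 1.1   0.26 -0.37] T [-0.02 -0.03 -0.04] w 0.0854 q [ 0.85  0.34 -0.67  1.79  0.23  1.11 -0.86]
```

>>> servo_tool(targets=[{"dx": 0.1, "dy": -1.2, "dz": 0, "spin": -1}, {"dx": 0, "dy": 0, "dz": 0, "spin": -1}, {"dx": 0, "dy": 0, "dz": 0, "spin": 0}])

```text
clock: 1.6
tcp_pos: [0.5151, -0.1892, 0.2491]
ee_rot: [0.39, 0.595, -0.387, 0.587]
wrist_force: [0.4, 0.9, 0.2]
width: 0.0855
```

```bash
python3 st.py
```

```text
1.6 tcp [ 0.5151 -0.1892  0.2491] az -66.7 tilt [-1.    -0.003 -0.012] F [0.35 0.86 0.17] T [-0.01  0.01 -0.03] w 0.0855 q [ 0.82  0.34 -0.63  1.77  0.21  1.11 -1.04]
```

>>> servo_tool(targets=[{"dx": 0, "dy": 0, "dz": 0, "spin": 1}, {"dx": 0, "dy": 0, "dz": 0, "spin": 1}, {"dx": 0, "dy": 0, "dz": 0, "spin": 1}, {"dx": 0, "dy": 0, "dz": 0, "spin": 1}, {"dx": 0, "dy": 0, "dz": 0, "spin": 1}, {"dx": 0, "dy": 0, "dz": 0, "spin": 1}, {"dx": 0, "dy": 0, "dz": 0, "spin": 1}, {"dx": 0, "dy": 0, "dz": 0, "spin": 1}, {"dx": 0, "dy": 0, "dz": 0, "spin": 1}, {"dx": 0, "dy": 0, "dz": 0, "spin": 1}, {"dx": 0, "dy": 0, "dz": 0, "spin": 1}, {"dx": 0, "dy": 0, "dz": 0, "spin": 1}, {"dx": 0, "dy": 0, "dz": 0, "spin": 1}, {"dx": 0, "dy": 0, "dz": 0, "spin": 1}, {"dx": 0, "dy": 0, "dz": 0, "spin": 1}, {"dx": 0, "dy": 0, "dz": 0, "spin": 1}, {"dx": 0, "dy": 0, "dz": 0, "spin": 1}, {"dx": 0, "dy": 0, "dz": 0, "spin": 1}, {"dx": 0, "dy": 0, "dz": 0, "spin": 1}, {"dx": 0, "dy": 0, "dz": 0, "spin": 1}])

```text
clock: 3.6
tcp_pos: [0.5046, -0.1984, 0.2429]
ee_rot: [-0.364, 0.616, 0.353, 0.603]
wrist_force: [0.4, 0.2, 0.3]
width: 0.0855
```

```bash
python3 st.py
```

```text
3.6 tcp [ 0.5046 -0.1984  0.2429] az 60.9 tilt [-1.    -0.004 -0.025] F [0.4  0.19 0.35] T [ 0.04 -0.    0.  ] w 0.0855 q [ 1.15  0.47 -1.08  1.8   0.48  1.16  0.97]
```

>>> servo_tool(targets=[{"dx": 0.1, "dy": 0, "dz": 0, "spin": 1}, {"dx": 0.1, "dy": 0, "dz": 0, "spin": 1}, {"dx": 0.1, "dy": 0, "dz": 0, "spin": 1}, {"dx": 0.1, "dy": 0, "dz": 0, "spin": 1}, {"dx": 0.1, "dy": 0, "dz": 0, "spin": 1}, {"dx": 0.1, "dy": 0, "dz": 0, "spin": 1}, {"dx": 0.1, "dy": 0, "dz": 0, "spin": 1}, {"dx": 0.1, "dy": 0, "dz": 0, "spin": 1}, {"dx": 0.1, "dy": 0, "dz": 0, "spin": 1}, {"dx": 0, "dy": 0, "dz": 0, "spin": 0.5}, {"dx": 0, "dy": 0, "dz": 0, "spin": 0}, {"dx": 0, "dy": 0, "dz": 0, "spin": 0}])

```text
clock: 4.8
tcp_pos: [0.5077, -0.206, 0.2393]
ee_rot: [0.625, -0.35, -0.61, -0.339]
wrist_force: [1.1, -0.1, 0.3]
width: 0.0856
```

```bash
python3 st.py
```

```text
4.8 tcp [ 0.5077 -0.206   0.2393] az 121.7 tilt [-1.     0.003 -0.026] F [ 1.05 -0.12  0.26] T [0.05 0.01 0.06] w 0.0856 q [ 1.28  0.62 -1.32  1.8   0.67  1.23  1.89]
```

>>> servo_tool(targets=[{"dx": 0.2, "dy": 0.3, "dz": -1, "spin": 0.5}, {"dx": 0.2, "dy": 0.3, "dz": -1, "spin": 0}, {"dx": 0, "dy": 0, "dz": -1, "spin": 0}, {"dx": 0, "dy": 0, "dz": -1, "spin": 0}, {"dx": 0, "dy": 0, "dz": -1, "spin": 0}, {"dx": 0, "dy": 0, "dz": -0.7, "spin": 0}, {"dx": 0, "dy": 0, "dz": 0, "spin": 0}])

```text
clock: 5.5
tcp_pos: [0.5108, -0.2009, 0.1779]
ee_rot: [0.633, -0.335, -0.618, -0.323]
wrist_force: [0.3, -0.1, -0.5]
width: 0.0855
```

```bash
python3 st.py
python3 - <<'E'
from h import *
a=snap('scene','s1.png');b=snap('top','t1.png')
A=cv2.resize(a[100:180,195:295],(400,320),interpolation=cv2.INTER_CUBIC)
B=cv2.resize(b[150:230,262:362],(400,320),interpolation=cv2.INTER_CUBIC)
cv2.imwrite('pics/c1.png',cv2.cvtColor(np.hstack([A,B]),cv2.COLOR_RGB2BGR))
E
```

```text
5.5 tcp [ 0.5108 -0.2009  0.1779] az 124.5 tilt [-1.     0.005 -0.026] F [ 0.33 -0.11 -0.5 ] T [ 0.01 -0.03  0.  ] w 0.0855 q [ 1.22  0.69 -1.25  1.86  0.75  1.15  1.87]
```

View pics/c1.png

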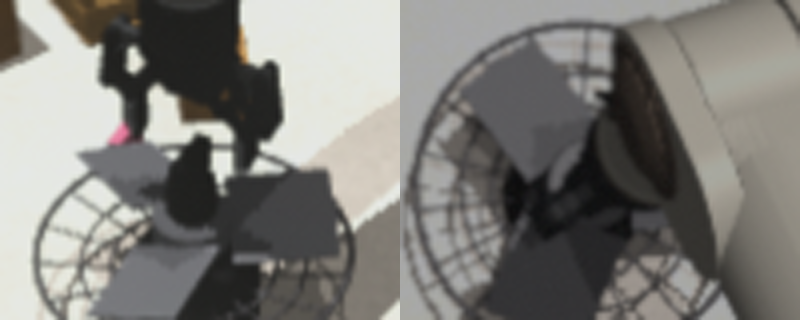

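The scene crop shows the fingers straddling the bar, at crop columns 130 and 243 with the bar at 200. I'll descend and close in small steps, watching the force.

>>> servo_tool(targets=[{"dx": 0, "dy": 0, "dz": -0.8, "spin": 0}, {"dx": 0, "dy": 0, "dz": -0.6, "spin": 0}, {"dx": 0, "dy": 0, "dz": 0, "spin": 0}, {"dx": 0, "dy": 0, "dz": 0, "spin": 0}, {"dx": 0, "dy": 0, "dz": 0, "spin": 0}], hand=26, newtons=20)

```text
clock: 6.1
tcp_pos: [0.5123, -0.2011, 0.1648]
ee_rot: [0.634, -0.335, -0.617, -0.324]
wrist_force: [0.3, -0.5, -0.0]
width: 0.0223
```

>>> servo_tool(targets=[{"dx": 0, "dy": 0, "dz": 0, "spin": 0}, {"dx": 0, "dy": 0, "dz": 0, "spin": 0}], hand=21)

```text
clock: 6.3
tcp_pos: [0.5125, -0.2011, 0.1651]
ee_rot: [0.634, -0.335, -0.617, -0.324]
wrist_force: [-0.5, -0.7, -0.2]
width: 0.0181
```

```bash
python3 st.py
```

```text
6.3 tcp [ 0.5125 -0.2011  0.1651] az 124.4 tilt [-1.     0.003 -0.029] F [-0.47 -0.68 -0.22] T [ 0.1  -0.02  0.04] w 0.0181 q [ 1.21  0.7  -1.23  1.87  0.77  1.12  1.85]
```

>>> servo_tool(targets=[{"dx": 0, "dy": 0, "dz": -0.4, "spin": 0}, {"dx": 0, "dy": 0, "dz": 0, "spin": 0}], hand=19)

```text
clock: 6.5
tcp_pos: [0.5129, -0.2006, 0.1614]
ee_rot: [0.634, -0.335, -0.617, -0.324]
wrist_force: [-1.1, -0.6, 2.3]
width: 0.0164
```

>>> servo_tool(targets=[{"dx": 0, "dy": 0, "dz": 0, "spin": 0}, {"dx": 0, "dy": 0, "dz": 0, "spin": 0}], hand=17)

```text
clock: 6.7
tcp_pos: [0.5127, -0.2005, 0.1614]
ee_rot: [0.634, -0.335, -0.617, -0.324]
wrist_force: [-0.5, 0.3, 1.4]
width: 0.0145
```

```bash
python3 st.py
```

```text
6.7 tcp [ 0.5127 -0.2005  0.1614] az 124.5 tilt [-1.     0.002 -0.029] F [-0.48  0.33  1.41] T [ 0.16  0.15 -0.01] w 0.0145 q [ 1.2   0.71 -1.23  1.87  0.78  1.12  1.85]
```

>>> servo_tool(targets=[{"dx": 0, "dy": 0, "dz": 0.1, "spin": 0}, {"dx": 0, "dy": 0, "dz": 0, "spin": 0}, {"dx": 0, "dy": 0, "dz": 0, "spin": 0}], hand=10)

```text
clock: 7.0
tcp_pos: [0.5125, -0.2003, 0.1617]
ee_rot: [0.634, -0.335, -0.617, -0.324]
wrist_force: [0.7, 1.1, -0.1]
width: 0.0133
```

```bash
python3 st.py
```

```text
7.0 tcp [ 0.5125 -0.2003  0.1617] az 124.5 tilt [-1.     0.002 -0.029] F [ 0.7   1.12 -0.11] T [ 0.25  0.   -0.04] w 0.0133 q [ 1.2   0.71 -1.23  1.87  0.78  1.12  1.85]
```

>>> servo_tool(targets=[{"dx": 0, "dy": 0, "dz": 0, "spin": -0.6}, {"dx": 0, "dy": 0, "dz": 0.02, "spin": -0.6}, {"dx": 0, "dy": 0, "dz": 0.02, "spin": -0.6}, {"dx": 0, "dy": 0, "dz": 0.02, "spin": -0.6}])

```text
clock: 7.4
tcp_pos: [0.5115, -0.2014, 0.1621]
ee_rot: [0.585, -0.415, -0.57, -0.401]
wrist_force: [-0.1, 1.9, -1.6]
width: 0.0135
```

```bash
python3 st.py
```

```text
7.4 tcp [ 0.5115 -0.2014  0.1621] az 109.5 tilt [-1.     0.005 -0.028] F [-0.14  1.9  -1.64] T [ 0.38  0.16 -0.02] w 0.0135 q [ 1.17  0.67 -1.18  1.87  0.73  1.1   1.62]
```

>>> servo_tool(targets=[{"dx": 0, "dy": 0, "dz": 0.02, "spin": -0.7}, {"dx": 0, "dy": 0, "dz": 0.02, "spin": -0.7}, {"dx": 0, "dy": 0, "dz": 0.02, "spin": -0.7}, {"dx": 0, "dy": 0, "dz": 0.02, "spin": -0.7}, {"dx": 0, "dy": 0, "dz": 0.02, "spin": -0.7}, {"dx": 0, "dy": 0, "dz": 0.02, "spin": -0.7}])

```text
clock: 8.0
tcp_pos: [0.5107, -0.2009, 0.1633]
ee_rot: [-0.475, 0.537, 0.465, 0.519]
wrist_force: [1.3, 0.4, -1.2]
width: 0.0138
```

```bash
python3 st.py
```

```text
8.0 tcp [ 0.5107 -0.2009  0.1633] az 83.3 tilt [-1.     0.006 -0.028] F [ 1.26  0.35 -1.18] T [ 0.2  -0.01  0.06] w 0.0138 q [ 1.11  0.61 -1.08  1.86  0.65  1.07  1.23]
```

>>> servo_tool(targets=[{"dx": 0, "dy": 0, "dz": 0.03, "spin": -0.8}, {"dx": 0, "dy": 0, "dz": 0.03, "spin": -0.8}, {"dx": 0, "dy": 0, "dz": 0.03, "spin": -0.8}, {"dx": 0, "dy": 0, "dz": 0.03, "spin": -0.8}, {"dx": 0, "dy": 0, "dz": 0.03, "spin": -0.8}, {"dx": 0, "dy": 0, "dz": 0.03, "spin": -0.8}, {"dx": 0, "dy": 0, "dz": 0.03, "spin": -0.8}])

```text
clock: 8.7
tcp_pos: [0.5107, -0.2008, 0.1659]
ee_rot: [-0.293, 0.655, 0.287, 0.635]
wrist_force: [0.4, 0.6, -1.4]
width: 0.0139
```

```bash
python3 st.py
```

```text
8.7 tcp [ 0.5107 -0.2008  0.1659] az 48.4 tilt [-1.     0.005 -0.029] F [ 0.43  0.57 -1.4 ] T [ 0.14 -0.02 -0.  ] w 0.0139 q [ 1.03  0.55 -0.94  1.84  0.54  1.04  0.71]
```

>>> servo_tool(targets=[{"dx": 0, "dy": 0, "dz": 0.03, "spin": -0.8}, {"dx": 0, "dy": 0, "dz": 0.03, "spin": -0.8}, {"dx": 0, "dy": 0, "dz": 0.03, "spin": -0.8}, {"dx": 0, "dy": 0, "dz": 0.03, "spin": -0.8}, {"dx": 0, "dy": 0, "dz": 0.03, "spin": -0.8}, {"dx": 0, "dy": 0, "dz": 0.03, "spin": -0.8}, {"dx": 0, "dy": 0, "dz": 0.03, "spin": -0.8}, {"dx": 0, "dy": 0, "dz": 0.03, "spin": -0.8}, {"dx": 0, "dy": 0, "dz": 0.03, "spin": -0.8}])

```text
clock: 9.6
tcp_pos: [0.5106, -0.2009, 0.1692]
ee_rot: [-0.021, 0.717, 0.023, 0.696]
wrist_force: [0.2, 0.1, -0.9]
width: 0.0135
```

```bash
python3 st.py
```

```text
9.6 tcp [ 0.5106 -0.2009  0.1692] az 3.5 tilt [-1.     0.004 -0.03 ] F [ 0.22  0.07 -0.88] T [ 0.01 -0.09 -0.02] w 0.0135 q [ 0.92  0.49 -0.77  1.83  0.4   1.01  0.04]
```

>>> servo_tool(targets=[{"dx": 0, "dy": 0, "dz": 0.03, "spin": -0.8}, {"dx": 0, "dy": 0, "dz": 0.03, "spin": -0.8}, {"dx": 0, "dy": 0, "dz": 0.03, "spin": -0.8}, {"dx": 0, "dy": 0, "dz": 0.03, "spin": -0.8}, {"dx": 0, "dy": 0, "dz": 0.03, "spin": -0.8}, {"dx": 0, "dy": 0, "dz": 0.03, "spin": -0.8}, {"dx": 0, "dy": 0, "dz": 0.03, "spin": -0.8}, {"dx": 0, "dy": 0, "dz": 0.03, "spin": -0.8}, {"dx": 0, "dy": 0, "dz": 0.03, "spin": -0.8}])

```text
clock: 10.5
tcp_pos: [0.5102, -0.2006, 0.1722]
ee_rot: [0.254, 0.672, -0.245, 0.652]
wrist_force: [0.8, 0.3, -1.2]
width: 0.0137
```

```bash
python3 st.py
```

```text
10.5 tcp [ 0.5102 -0.2006  0.1722] az -41.3 tilt [-1.     0.002 -0.031] F [ 0.75  0.31 -1.2 ] T [-0.05 -0.02 -0.01] w 0.0137 q [ 0.82  0.44 -0.61  1.84  0.28  0.98 -0.63]
```

166° turned. Now a gentle lift test.

>>> servo_tool(targets=[{"dx": 0, "dy": 0, "dz": 0.1, "spin": -0.5}, {"dx": 0, "dy": 0, "dz": 0.1, "spin": -0.5}, {"dx": 0, "dy": 0, "dz": 0.1, "spin": -0.5}])

```text
clock: 10.8
tcp_pos: [0.51, -0.2006, 0.1753]
ee_rot: [0.307, 0.649, -0.297, 0.629]
wrist_force: [0.5, -0.1, -1.2]
width: 0.014
```

```bash
python3 st.py
```

```text
10.8 tcp [ 0.51   -0.2006  0.1753] az -50.6 tilt [-1.     0.001 -0.031] F [ 0.5  -0.1  -1.24] T [ 0.   -0.07 -0.01] w 0.014 q [ 0.8   0.43 -0.58  1.84  0.25  0.98 -0.77]
```

>>> servo_tool(targets=[{"dx": 0, "dy": 0, "dz": 0.1, "spin": 0}, {"dx": 0, "dy": 0, "dz": 0.1, "spin": 0}, {"dx": 0, "dy": 0, "dz": 0.1, "spin": 0}])

```text
clock: 11.1
tcp_pos: [0.5098, -0.2005, 0.1785]
ee_rot: [0.306, 0.649, -0.297, 0.63]
wrist_force: [0.4, -0.1, -0.3]
width: 0.0138
```

```bash
python3 st.py
```

```text
11.1 tcp [ 0.5098 -0.2005  0.1785] az -50.5 tilt [-1.     0.001 -0.03 ] F [ 0.43 -0.15 -0.32] T [-0.06 -0.04  0.07] w 0.0138 q [ 0.8   0.42 -0.58  1.83  0.25  0.99 -0.77]
```

>>> servo_tool(targets=[{"dx": 0, "dy": 0, "dz": 0.3, "spin": 0}, {"dx": 0, "dy": 0, "dz": 0.3, "spin": 0}, {"dx": 0, "dy": 0, "dz": 0.4, "spin": 0}, {"dx": 0, "dy": 0, "dz": 0.5, "spin": 0}, {"dx": 0, "dy": 0, "dz": 0.7, "spin": 0}, {"dx": 0, "dy": 0, "dz": 1, "spin": 0}, {"dx": 0, "dy": 0, "dz": 1, "spin": 0}, {"dx": 0, "dy": 0, "dz": 1, "spin": 0}, {"dx": 0, "dy": 0, "dz": 1, "spin": 0}, {"dx": 0, "dy": 0, "dz": 1, "spin": 0}, {"dx": 0, "dy": 0, "dz": 1, "spin": 0}, {"dx": 0, "dy": 0, "dz": 0.5, "spin": 0}])

```text
clock: 12.3
tcp_pos: [0.5101, -0.2005, 0.2743]
ee_rot: [0.306, 0.649, -0.296, 0.631]
wrist_force: [0.5, -2.0, -1.0]
width: 0.0138
```

```bash
python3 st.py
python3 - <<'E'
from h import *
a=snap('scene','s2.png');cv2.imwrite('pics/c2.png',cv2.cvtColor(cv2.resize(a[90:190,180:310],(520,400),interpolation=cv2.INTER_CUBIC),cv2.COLOR_RGB2BGR))
E
```

```text
12.3 tcp [ 0.5101 -0.2005  0.2743] az -50.4 tilt [-1.     0.001 -0.029] F [ 0.5  -1.96 -0.96] T [-0.05 -0.07 -0.02] w 0.0138 q [ 0.83  0.32 -0.61  1.73  0.18  1.17 -0.71]
```

View pics/c2.png

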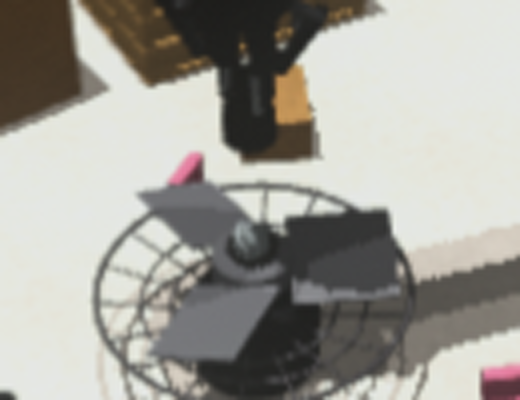

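The picture shows the cap held upright at crop (250,125) with the bare spindle below at (248,235). Now I'll carry it to the tray.

>>> servo_tool(targets=[{"dx": 0, "dy": 1, "dz": 0, "spin": 0}, {"dx": 0, "dy": 2, "dz": 0, "spin": 0}, {"dx": 0, "dy": 3, "dz": 0, "spin": 0}, {"dx": 0, "dy": 3, "dz": 0, "spin": 0}, {"dx": 0, "dy": 3, "dz": 0, "spin": 0}, {"dx": 0, "dy": 3, "dz": 0, "spin": 0}, {"dx": 0, "dy": 3, "dz": 0, "spin": 0}, {"dx": 0, "dy": 3, "dz": 0, "spin": 0}, {"dx": 0, "dy": 3, "dz": 0, "spin": 0}, {"dx": 0, "dy": 3, "dz": 0, "spin": 0}, {"dx": 0, "dy": 3, "dz": 0, "spin": 0}, {"dx": 0, "dy": 3, "dz": 0, "spin": 0}, {"dx": 0, "dy": 3, "dz": 0, "spin": 0}, {"dx": 0, "dy": 2, "dz": 0, "spin": 0}, {"dx": 0, "dy": 1, "dz": 0, "spin": 0}, {"dx": 0, "dy": 0, "dz": 0, "spin": 0}])

```text
clock: 13.95
tcp_pos: [0.4967, 0.2142, 0.2679]
ee_rot: [0.303, 0.654, -0.296, 0.627]
wrist_force: [0.6, -0.4, -1.0]
width: 0.0138
```

```bash
python3 st.py
```

```text
13.95 tcp [0.4967 0.2142 0.2679] az -50.1 tilt [-0.999 -0.007 -0.04 ] F [ 0.58 -0.43 -0.99] T [-0.    0.    0.04] w 0.0138 q [ 0.22  0.35 -0.8   1.76  0.23  1.16 -1.53]
```

>>> servo_tool(targets=[{"dx": 0.5, "dy": -0.2, "dz": -1, "spin": 0}, {"dx": 0.5, "dy": -0.2, "dz": -2, "spin": 0}, {"dx": 0, "dy": 0, "dz": -2.5, "spin": 0}, {"dx": 0, "dy": 0, "dz": -2.5, "spin": 0}, {"dx": 0, "dy": 0, "dz": -2.5, "spin": 0}, {"dx": 0, "dy": 0, "dz": -2.5, "spin": 0}, {"dx": 0, "dy": 0, "dz": -2.5, "spin": 0}, {"dx": 0, "dy": 0, "dz": -2, "spin": 0}, {"dx": 0, "dy": 0, "dz": -1, "spin": 0}, {"dx": 0, "dy": 0, "dz": -0.5, "spin": 0}, {"dx": 0, "dy": 0, "dz": 0, "spin": 0}])

```text
clock: 15.05
tcp_pos: [0.5108, 0.1881, 0.0628]
ee_rot: [0.306, 0.65, -0.308, 0.624]
wrist_force: [-0.6, -0.2, 0.2]
width: 0.0136
```

```bash
python3 st.py
```

```text
15.05 tcp [0.5108 0.1881 0.0628] az -51.5 tilt [-0.999 -0.018 -0.032] F [-0.63 -0.2   0.19] T [ 0.02 -0.08  0.02] w 0.0136 q [ 0.11  0.62 -0.64  1.91  0.46  0.8  -1.68]
```

>>> servo_tool(targets=[{"dx": 0, "dy": 1, "dz": 0, "spin": 0}, {"dx": 0, "dy": 1, "dz": -0.4, "spin": 0}, {"dx": 0, "dy": 0, "dz": -0.5, "spin": 0}, {"dx": 0, "dy": 0, "dz": -0.4, "spin": 0}, {"dx": 0, "dy": 0, "dz": -0.2, "spin": 0}, {"dx": 0, "dy": 0, "dz": -0.2, "spin": 0}])

```text
clock: 15.65
tcp_pos: [0.5135, 0.2118, 0.0481]
ee_rot: [0.308, 0.648, -0.305, 0.626]
wrist_force: [-0.4, -0.0, -1.1]
width: 0.0137
```

```bash
python3 st.py
```

```text
15.65 tcp [0.5135 0.2118 0.0481] az -51.4 tilt [-0.999 -0.011 -0.03 ] F [-0.38 -0.04 -1.07] T [-0.01 -0.01  0.01] w 0.0137 q [ 0.06  0.65 -0.62  1.89  0.49  0.78 -1.73]
```

>>> servo_tool(targets=[{"dx": 0, "dy": 0, "dz": -0.2, "spin": 0}, {"dx": 0, "dy": 0, "dz": -0.2, "spin": 0}, {"dx": 0, "dy": 0, "dz": -0.2, "spin": 0}, {"dx": 0, "dy": 0, "dz": -0.1, "spin": 0}])

```text
clock: 16.05
tcp_pos: [0.5135, 0.211, 0.0403]
ee_rot: [0.308, 0.648, -0.306, 0.626]
wrist_force: [-0.4, 0.5, -1.1]
width: 0.0139
```

>>> servo_tool(targets=[{"dx": 0, "dy": 0, "dz": -0.1, "spin": 0}, {"dx": 0, "dy": 0, "dz": -0.1, "spin": 0}])

```text
clock: 16.25
tcp_pos: [0.5136, 0.2108, 0.0381]
ee_rot: [0.308, 0.648, -0.306, 0.626]
wrist_force: [0.1, 0.0, -0.7]
width: 0.0137
```

```bash
python3 st.py
```

```text
16.25 tcp [0.5136 0.2108 0.0381] az -51.5 tilt [-0.999 -0.012 -0.03 ] F [ 0.07  0.05 -0.72] T [0.   0.   0.01] w 0.0137 q [ 0.05  0.66 -0.61  1.9   0.5   0.76 -1.73]
```

>>> servo_tool(targets=[{"dx": 0, "dy": 0, "dz": -0.1, "spin": 0}, {"dx": 0, "dy": 0, "dz": -0.1, "spin": 0}])

```text
clock: 16.45
tcp_pos: [0.5137, 0.2108, 0.036]
ee_rot: [0.308, 0.648, -0.306, 0.626]
wrist_force: [0.5, 0.2, -1.2]
width: 0.013
```

>>> servo_tool(targets=[{"dx": 0, "dy": 0, "dz": -0.1, "spin": 0}])

```text
clock: 16.55
tcp_pos: [0.5137, 0.2108, 0.0349]
ee_rot: [0.308, 0.648, -0.306, 0.626]
wrist_force: [0.6, -0.3, -0.7]
width: 0.0134
```

>>> servo_tool(targets=[{"dx": 0, "dy": 0, "dz": -0.1, "spin": 0}])

```text
clock: 16.65
tcp_pos: [0.5137, 0.2109, 0.0343]
ee_rot: [0.308, 0.648, -0.306, 0.626]
wrist_force: [-3.4, -2.1, 12.6]
width: 0.0137
```

>>> servo_tool(targets=[{"dx": 0, "dy": 0, "dz": 0.05, "spin": 0}, {"dx": 0, "dy": 0, "dz": 0, "spin": 0}])

```text
clock: 16.85
tcp_pos: [0.5139, 0.211, 0.035]
ee_rot: [0.308, 0.648, -0.306, 0.626]
wrist_force: [0.5, 0.4, -1.4]
width: 0.0137
```

>>> servo_tool(targets=[{"dx": 0, "dy": 0, "dz": 0, "spin": 0}, {"dx": 0, "dy": 0, "dz": 0, "spin": 0}, {"dx": 0, "dy": 0, "dz": 0, "spin": 0}], hand=40)

```text
clock: 17.15
tcp_pos: [0.5141, 0.2112, 0.0351]
ee_rot: [0.308, 0.648, -0.306, 0.626]
wrist_force: [0.1, -0.0, 0.3]
width: 0.0342
```

```bash
python3 st.py
```

```text
17.15 tcp [0.5141 0.2112 0.0351] az -51.5 tilt [-1.    -0.011 -0.029] F [ 0.09 -0.02  0.27] T [ 0.01 -0.09 -0.01] w 0.0342 q [ 0.05  0.67 -0.61  1.9   0.5   0.75 -1.74]
```

Now I'll rise straight up and well clear, then back off so the cameras can see the tray.

>>> servo_tool(targets=[{"dx": 0, "dy": 0, "dz": 0.5, "spin": 0}, {"dx": 0, "dy": 0, "dz": 1, "spin": 0}, {"dx": 0, "dy": 0, "dz": 1.5, "spin": 0}, {"dx": 0, "dy": 0, "dz": 2, "spin": 0}, {"dx": 0, "dy": 0, "dz": 3, "spin": 0}, {"dx": 0, "dy": 0, "dz": 3, "spin": 0}, {"dx": 0, "dy": 0, "dz": 3, "spin": 0}, {"dx": -1, "dy": 2, "dz": 2, "spin": 0}, {"dx": -1, "dy": 3, "dz": 0, "spin": 0}, {"dx": -1, "dy": 3, "dz": 0, "spin": 0}, {"dx": -1, "dy": 3, "dz": 0, "spin": 0}, {"dx": -1, "dy": 3, "dz": 0, "spin": 0}, {"dx": 0, "dy": 1, "dz": 0, "spin": 0}, {"dx": 0, "dy": 0, "dz": 0, "spin": 0}])

```text
clock: 18.55
tcp_pos: [0.4629, 0.3667, 0.2197]
ee_rot: [0.312, 0.644, -0.303, 0.629]
wrist_force: [-0.4, 0.5, 0.4]
width: 0.0343
```

```bash
python3 st.py
python3 - <<'E'
from h import *
a=snap('scene','s3.png');b=snap('top','t3.png')
A=cv2.resize(a[190:310,240:380],(400,343),interpolation=cv2.INTER_CUBIC)
B=cv2.resize(b[140:260,115:255],(400,343),interpolation=cv2.INTER_CUBIC)
cv2.imwrite('pics/c3.png',cv2.cvtColor(np.hstack([A,B]),cv2.COLOR_RGB2BGR))
E
```

```text
18.55 tcp [0.4629 0.3667 0.2197] az -51.6 tilt [-1.     0.004 -0.025] F [-0.4   0.46  0.37] T [-0.04 -0.   -0.03] w 0.0343 q [-0.12  0.48 -0.77  1.71  0.34  1.09 -1.89]
```

View pics/c3.png

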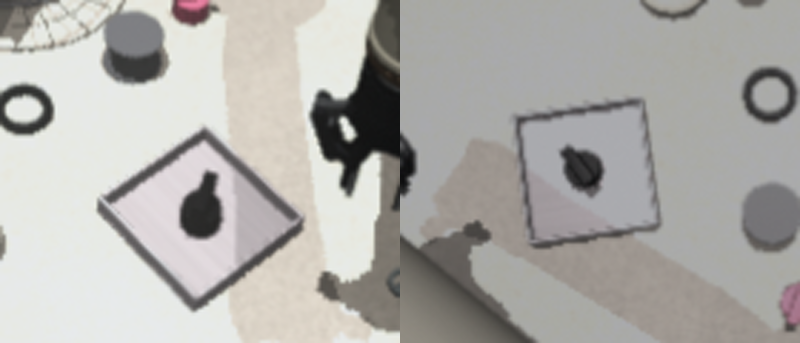

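The cap stands upright near the tray's centre: crop (202,210) in the scene view and (583,170) in the top view. The spool and ring nut haven't moved and the hand is clear, so I'm handing in.

```bash
python3 -c "
from plant import arm
print(arm.hand_in())"
```

```text
the job is handed in; nothing more can be done
None
```

The blade cap is off the fan and standing upright near the centre of the metal parts tray. I handed the job in at about 18.6 s of the 69 s allowed; no verdict was reported.

- **Unscrewing:** I gripped the bar at 20 N and turned it about 175° clockwise. It rose by itself with wrist-force readings of about 2 N or less. A gentle lift then met no resistance, and a picture showed the bare spindle below the held cap.
- **Setting down:** The wrist force read 12.6 N for a moment when the cap touched the tray floor, a firmer touch than I wanted. That was against the tray, not the thread or the fan.
- **Last checks:** The final pictures from both cameras show the cap upright within about 10 mm of the tray's centre, judged by eye and from the tool position. The hand was clear, and the spool and ring nut were where they had been. The other bystanders were not re-measured, but the hand stayed well above the bench except at the cap and the tray.
- **Disagreements:** The tool drifted to a tilt of up to about 2° while turning and moving. It also slipped about 2 cm sideways while lowering towards the tray, which I corrected before setting the cap down.

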